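# Pin the slicer's guard shut over its blade

## Task

Make the vegetable slicer safe: slide its green guard carriage down the sloping deck until it is fully home against the lower stop, covering the blade, then take the red-handled lock pin out of the knife block and push it through the hole in the carriage and the hole in the deck below until its collar sits flush on the carriage. Let go of it, and leave the other kitchen things where they are.

Things in the scene. Friction and masses are not known exactly. Their poses are not given: they have to be found in the camera images.
- slicer: Fixed vegetable slicer, 240 x 150 mm footprint: a 280 mm long aluminium deck, 14 mm thick, sloping 30 degrees between white side rails 13 mm high. Origin on the table, 20 mm nearer the low end than the deck's middle, whose top face is 155 mm up; x points level to the high end (away from the robot at yaw 0). 15 mm lock hole on the centre line, 93 mm down the slope from the middle, free below.
- carriage (a joint): Travel in m of the green guard carriage down the deck: 0 at the upper end, 0.12 fully home against the lower stop, where its lock hole is exactly over the deck's. It stays where it is left and needs about 4 N to slide.
- carriage_hole (a point): Centre of the mouth of the 16 mm lock hole in the top face of the green carriage (plate 115 mm along the slope, 118 wide, 12 thick, 1 above the deck); moves with it. z: out of the hole, square to the deck, 30 degrees from vertical, leaning to the low end; x up the slope; y across. On the centre line, 34 mm down the slope from the plate's middle.
- carriage_handle (a point): Grip point in the carriage's black handle, a block standing square on the plate, 30 mm along the slope, 22 mm across, 90 mm tall, on the centre line, 65 mm up the slope from the lock hole. The point is on the handle's axis 65 mm above the plate's top face, 25 mm below the handle's top. Axes as carriage_hole; slides with the carriage.
- pin: Loose lock pin, 114 mm, 90 g. Origin: centre of the collar's underside; z to the handle's end. Steel shaft 12 mm thick, z 0 to -60 mm, last 10 mm tapered to 7. Collar 30 mm wide, z 0 to 4. Red flat handle z 4 to 54, 30 mm wide (x), 18 thick (y). Starts in the knife block's bore, collar on its face, 30 degrees from vertical, x up the face to the knives. Its turn about z does not matter.
- knife_block: Fixed wooden knife block, base 150 x 110 mm; origin on the table; x away from the robot at yaw 0, z up. It leans 30 degrees towards -x. The pin's 15 mm bore opens in its sloping top face at x -23, y 0, z 127 mm. Three fixed black knife handles (20 x 14 mm, up to 90 mm long, square to the face, at y -36, 0, 36) stand in a row 60 mm up the face from the bore; tops 245 mm above the table.
- mill: brown wooden pepper mill, 52 mm across, 180 mm tall, standing between slicer and knife block, further from the robot. Leave it alone. Origin: centre of its underside.
- mug: white mug, 80 mm across, 95 mm tall, behind the knife block. Leave it alone. Origin: centre of its underside.
- catch_bowl: small blue bowl, 90 mm across, 50 mm tall, under the raised end of the slicer. Leave it alone. Origin: centre of its underside.
- jar: amber jar, 70 mm across, 100 mm tall, behind the slicer. Leave it alone. Origin: centre of its underside.
- spoon: wooden spoon, 240 mm long, lying between slicer and knife block; origin under the middle of its length. Leave it alone.
- oil: green oil bottle, 66 mm across, 220 mm tall, at the left. Leave it alone. Origin: centre of its underside.
- white_bowl: white bowl, 150 mm across, 60 mm tall, at the right. Leave it alone. Origin: centre of its underside.
Not all that is in view belongs to the job. There is more than one size of the pin; the one meant has the size given above.

How it is judged:
By the outcome, as a careful person would: the job done as asked, in the order asked, and still so for the second after the job is handed in, with the robot touching nothing.
It also fails if it takes over 64 s, if anything falls off the work surface, if the arm or the gripper's body presses on something with over 40 N, if the wrist force passes 120 N, or if a joint passes its speed limit or range.

## Robot

A 6-joint arm with a two-finger parallel gripper is mounted at the origin on the work surface. World frame = base frame: x ahead of the robot, y to its left, z up, the work surface at z = 0. Lengths are in m, angles in rad, forces in N, time in s.
With the tool pointing down it reaches from about 0.35 to 0.975 m from the base axis. Payload 7.1 kg.
Tool frame: the origin (TCP) lies on the centre line of the jaws, within the pads' length; the fingertips stand 19 mm ahead of it and the grasp point (between the pads) is the TCP (tcp_to_tips is the distance from the TCP to the fingertips, in m); z points along the fingers, y is the line along which they close (so a half turn about z gives the same grasp; the last joint's range is limited). The gripper opens to 88 mm and grips with 3 to 60 N. Pads are 20 mm wide; open, the fingers measure 115 mm over their backs; the gripper's body (75 mm by 178 mm) begins 61 mm behind the grasp point.
Start: joints at [-1.271, 0.423, 1.63, -0, 1.089, -0.019], TCP at [0.196, -0.593, 0.242] pointing down, gripper open.
Joint ranges: [-3, 3], [-0.9, 2.11], [0.09, 2.58], [-1.31, 4.45], [0.11, 2.69], [-2.54, 2.54]. Speed limits (rad/s): [2.39, 2.39, 3.01, 3.14, 3.14, 3.14].

## Interface

Orientations are given as a unit quaternion [w, x, y, z].
In Python, from cell import * gives the robot as it stands.
- The arm moves only by the tool servo_tool, never from a script. Its argument "series" is a list of rows, each an object of numbers: "fingers": the finger opening in m, from 0 to 0.0878; "x", "y", "z": the shift along the tool's x, y, z in m; "rx", "ry", "rz": the turn, a rotation vector about the tool's x, y, z in rad. A call has 1 to 10 rows; each row shifts and turns the commanded pose from where the row before left it, along the tool's axes as they then stand; what a row does not reach is not made up. A row lasts 1/12 s, in which the tool goes at most 41.7 mm and 7.16 degrees, less where a joint would pass 70% of its speed; a pose out of reach is approached as far as the arm can. A call is refused whole if a number of a shift passes 0.0417 or a number of a turn 0.125, either way. A call with a gripper value outside its range is refused whole. The fingers move at their own pace and stop on an object; "newtons" is the grip in N (left out, the last holds). Time passes only in rows, so rows that do not move let the fingers close. It gives the time, the measured TCP pose, the force, the opening and the grip force at its end, in the units of the state.
- state(): the state, without advancing time (a new reading comes with each control period).
- capture(name): name is "scene" or "top"; returns a dict with "pixels" (384x512x3 uint8, red, green, blue), "vfov" (degrees; the focal length in pixels is half the picture's height over the tangent of half this angle, whatever the lens; pixels are square), "cx", "cy" (the principal point, pixels), "k1" (the pictures are not rectified: a ray, as slopes to the right and down, at radius r is drawn at 1 + k1 r^2 times it, then the intrinsics apply), "R" (3x3) and "t" (3): a world point X has camera coordinates R X + t. Camera axes: x right, y down, z forward; pixel columns grow to the right and rows downward; lengths in m; the calibration is good to about 2 mm. A picture is of the moment at which its call begins. There is no depth.
- hand_in(): hands the job in; it is judged then, once.
The state is a dict: "clock": time; "joint_pos": joint angles; "dq": joint speeds; "tau": joint torques, N m; "tool_pos": TCP position; "orientation": TCP orientation; "wrist_force": force on the tool from outside, world axes, zero at the start; "moment": the same for the moment, N m; "opening": finger opening in m; "finger_force": force on a finger pad.
Only numpy, scipy, OpenCV 4.12 (cv2) and the standard library are available. Lean on these libraries where they do the work, as an engineer would, in place of code of your own. Each camera call takes 0.05 s, during which the arm holds its last target. There are 200 camera calls.

## Working session

There is one attempt and no reset: what is moved stays moved. The work goes in short steps, Python scripts to look and compute and a tool call to move; the robot and the scene stay as the last step left them, time stands still between calls to the robot, and variables do not carry over. Pictures are saved under pics/ and viewed, at most 10 in all, crops included, and the job is handed in when it is done.

Besides the shell and the picture viewer there is one more tool, called after "Call:" as name(argument=value, ...), one argument or row to a line, values as JSON. servo_tool: Moves the arm, as the interface text tells. Its arguments: {"type":"object","properties":{"series":{"type":"array","items":{"type":"object","properties":{"fingers":{"type":"number"},"x":{"type":"number"},"y":{"type":"number"},"z":{"type":"number"},"rx":{"type":"number"},"ry":{"type":"number"},"rz":{"type":"number"}}}},"newtons":{"type":"number"}},"required":["series"]}

```bash
mkdir -p pics; ls; python3 - <<'E'
from cell import *
import cv2,pickle
d={}
for n in("scene","top"):
    c=capture(n);d[n]=c;print(n,c["vfov"],c["cx"],c["cy"],c["k1"],c["R"],c["t"])
    cv2.imwrite(f"pics/{n}0.png",cv2.resize(c["pixels"][:,:,::-1],(768,576),interpolation=cv2.INTER_CUBIC))
pickle.dump(d,open("c0.pkl","wb"));s=state();print(s)
E
```

```text
pics
scene 51.77568821213797 258.1061016972133 190.9742790887783 -0.14112115469526268 [[ 0.67101888  0.74134001 -0.01219269]
 [ 0.47862588 -0.44566706 -0.75650389]
 [-0.56626048  0.50179266 -0.65387552]] [-0.38449372 -0.16183545  1.77898532]
top 53.10658706444455 258.0468404038594 190.492718081082 -0.01813170360191412 [[-1.51057484e-02 -9.99880191e-01 -3.37921861e-03]
 [-9.85836802e-01  1.54579625e-02 -1.66993568e-01]
 [ 1.67025797e-01  8.08795236e-04 -9.85952194e-01]] [-0.03368697  0.57714144  1.17593941]
{'clock': 0.1, 'joint_pos': array([-1.27098289e+00,  4.23791726e-01,  1.63058760e+00, -1.02483351e-05,
        1.08858818e+00, -1.89931560e-02]), 'dq': array([-0.0011282 , -0.00225827, -0.00252638,  0.00139948,  0.00261837,
        0.00158755]), 'tau': array([-8.89711846e-04, -5.45611167e+01, -2.74326342e+01,  6.44924724e-02,
        1.88768719e-02, -3.74844706e-05]), 'tool_pos': array([ 0.19578497, -0.59305475,  0.24097257]), 'orientation': array([-6.80023601e-04,  9.87321563e-01,  1.58731406e-01, -1.00698020e-04]), 'wrist_force': array([ 0.44129854, -0.59547424,  0.76332241]), 'moment': array([-0.00116111, -0.0206049 , -0.04407448]), 'finger_force': 0.0, 'opening': 0.08757986882303553}
```

View pics/scene0.png

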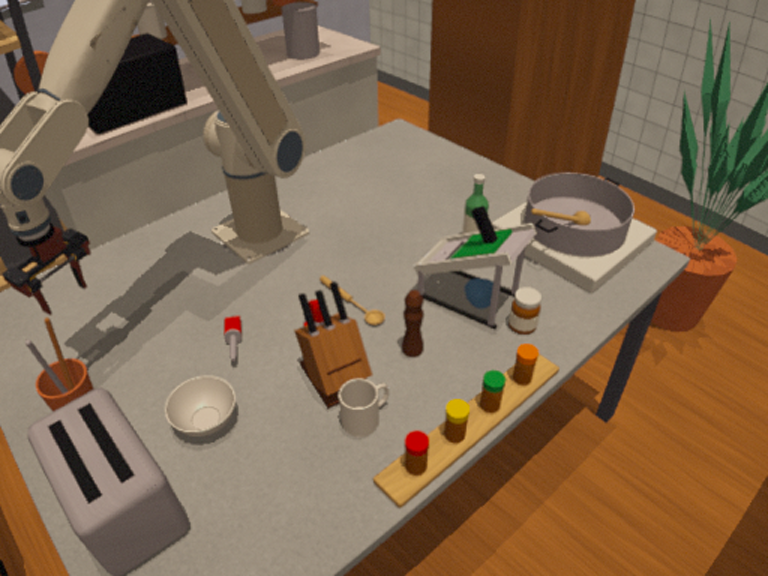

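View pics/top0.png

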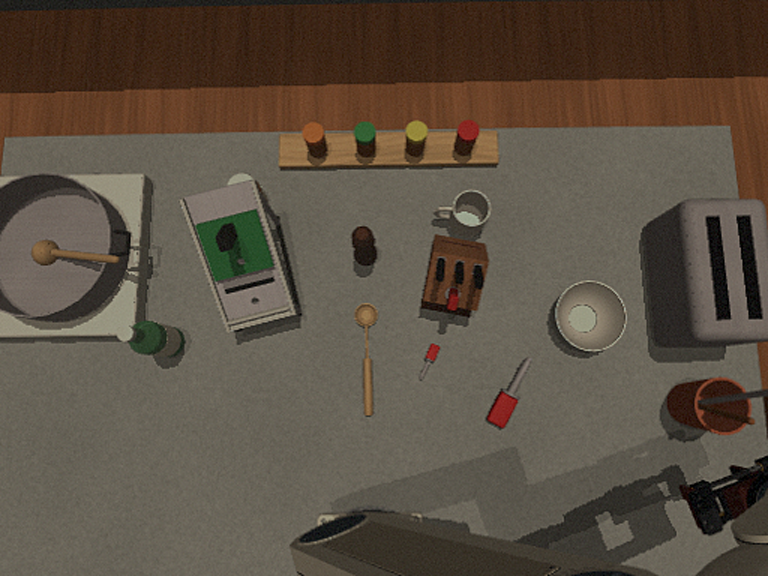

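The top view (1.5x scale) shows the slicer, with its green carriage at (235,245) and the deck's lock hole at (255,300). The knife block is at (457,275).

There are three red-handled pin candidates in the top view:
- **In the block:** (452,300)
- **Small, loose on the table:** (430,360)
- **Large, loose on the table:** (505,400)

The one in the knife block's bore fits the description. I'll enlarge it to confirm.

```bash
cat > h.py <<'E'
import numpy as np,cv2
def K(c):
    f=c["pixels"].shape[0]/2/np.tan(np.radians(c["vfov"]/2)); return np.array([[f,0,c["cx"]],[0,f,c["cy"]],[0,0,1.]])
def ray(c,uv):
    p=cv2.undistortPoints(np.array([[uv]],float),K(c),np.array([c["k1"],0,0,0.])).ravel()
    d=c["R"].T@np.array([*p,1]); return -c["R"].T@c["t"],d/np.linalg.norm(d)
def tri(c1,u1,c2,u2):
    a,d=ray(c1,u1);b,e=ray(c2,u2)
    s=np.linalg.lstsq(np.c_[d,-e],b-a,rcond=None)[0]
    return (a+s[0]*d+b+s[1]*e)/2,np.linalg.norm(a+s[0]*d-b-s[1]*e)
def onz(c,u,z):
    a,d=ray(c,u);return a+d*(z-a[2])/d[2]
def onplane(c,u,p,n):
    a,d=ray(c,u);return a+d*(((p-a)@n)/(d@n))
def proj(c,X):
    r=cv2.projectPoints(np.atleast_2d(X).astype(float),cv2.Rodrigues(np.array(c["R"]))[0],np.array(c["t"],float),K(c),np.array([c["k1"],0,0,0.]))[0]
    return r.reshape(-1,2)
E
python3 - <<'E'
import pickle,cv2,numpy as np
d=pickle.load(open("c0.pkl","rb"))
t=[]
for n,x,y,w in(("top",115,110,100),("scene",270,125,100),("top",260,150,80),("scene",190,180,80)):
    im=d[n]["pixels"][y:y+w*3//4+ (25 if w==100 and n=="top" else 0),x:x+w,::-1]
    im=d[n]["pixels"][y:y+w*3//4*1,x:x+w,::-1] if not(n=="top" and w==100) else d[n]["pixels"][y+5:y+80+5,x:x+w,::-1][:75] if 0 else d[n]["pixels"][145:220,115:215,::-1]
    t.append(cv2.resize(im,(400,300),interpolation=cv2.INTER_CUBIC))
cv2.imwrite("pics/crop1.png",np.clip(1.6*np.vstack([np.hstack(t[:2]),np.hstack(t[2:])]).astype(float),0,255).astype(np.uint8))
E
```

```text
(no output)
```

View pics/crop1.png

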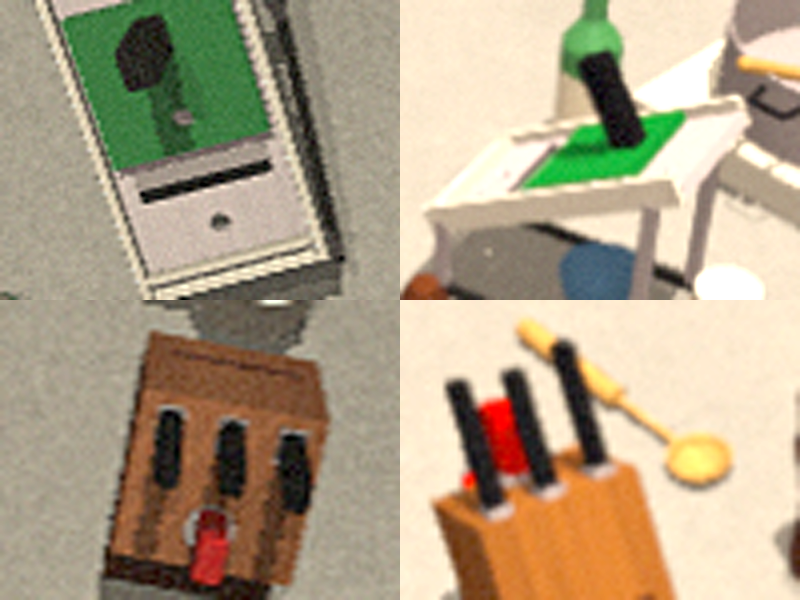

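The enlarged crop confirms the choice. The red handle with a grey collar sits in the block's bore, with its collar at top pixel (302,196) and its handle end at (302,204). The two loose pins are a smaller and a larger size. The carriage hole shows at top pixel (160,174) and the deck hole at (170.5,200.5).

```bash
cat > m.py <<'E'
import pickle
from h import *
d=pickle.load(open("c0.pkl","rb"));T,S=d["top"],d["scene"]
def green(c,lo,hi):
    h=cv2.cvtColor(c["pixels"],cv2.COLOR_RGB2HSV);m=cv2.inRange(h,(50,130,50),(75,255,255))
    z=np.zeros_like(m);z[lo[1]:hi[1],lo[0]:hi[0]]=m[lo[1]:hi[1],lo[0]:hi[0]]
    cs=max(cv2.findContours(z,cv2.RETR_EXTERNAL,cv2.CHAIN_APPROX_NONE)[0],key=cv2.contourArea)
    hull=cv2.convexHull(cs)
    return hull
for c,n,lo,hi in((T,"T",(115,120),(200,200)),(S,"S",(290,145),(350,180))):
    hu=green(c,lo,hi); print(n,cv2.contourArea(hu),cv2.approxPolyDP(hu,4,True).reshape(-1,2).tolist())
for a,b,n in(((302+0,0),0,0),) if 0 else []: pass
q=lambda x,y:(260+x/5,150+(y-300)/5); r=lambda x,y:(190+(x-400)/5,180+(y-300)/5)
for n,a,b in(("k1",(168,478),(457,385)),("k2",(231,486),(514,374)),("k3",(296,500),(564,346))):
    print(n,tri(T,q(*a),S,r(*b)))
print("handle top",tri(T,(115+130/4,145+65/4),S,(270+198/4,125+58/4)))
print("collar",onz(T,(302,195.6),.129),"hend",onz(T,(302,204.6),.127+.054*.866),)
print("deckhole",onz(T,(170.5,200.5),.1085)); 
h=cv2.cvtColor(T["pixels"],cv2.COLOR_RGB2HSV);m=(cv2.inRange(h,(0,170,60),(8,255,255))|cv2.inRange(h,(172,170,60),(180,255,255)))
k=cv2.connectedComponentsWithStats(m);print([ (s.tolist(),c.round(1).tolist()) for s,c in zip(k[2],k[3]) if 15<s[4]<3000])
E
python3 m.py
```

```text
T 664.5 [[170, 140], [181, 176], [163, 181], [157, 146]]
S 359.0 [[340, 153], [328, 168], [302, 171], [315, 157]]
k1 (array([ 0.54470752, -0.16908496,  0.21176609]), np.float64(0.06486675316233059))
k2 (array([ 0.55493887, -0.17289877,  0.22302542]), np.float64(0.003288098644597812))
k3 (array([ 0.56125224, -0.17726367,  0.25037805]), np.float64(0.06857815199893989))
handle top (array([0.62219548, 0.24850432, 0.27079257]), np.float64(0.0012327738484827623))
collar [ 0.54549967 -0.17280262  0.129     ] hend [ 0.51276953 -0.16678601  0.173764  ]
deckhole [0.53987856 0.22224355 0.1085    ]
[([305, 80, 14, 14, 158], [311.8, 86.3]), ([298, 192, 8, 15, 76], [301.6, 200.3]), ([284, 229, 9, 11, 60], [288.0, 234.2]), ([325, 261, 20, 24, 277], [334.4, 272.9])]
```

```bash
cat > m2.py <<'E'
import re
exec(open("m.py").read().split("for c,n,lo")[0])
def quad(c,lo,hi):
    h=cv2.cvtColor(c["pixels"],cv2.COLOR_RGB2HSV);m=cv2.inRange(h,(45,90,25),(80,255,255))
    z=np.zeros_like(m);z[lo[1]:hi[1],lo[0]:hi[0]]=m[lo[1]:hi[1],lo[0]:hi[0]];z=cv2.morphologyEx(z,cv2.MORPH_CLOSE,np.ones((3,3)))
    cs=max(cv2.findContours(z,cv2.RETR_EXTERNAL,cv2.CHAIN_APPROX_NONE)[0],key=cv2.contourArea)
    return cv2.approxPolyDP(cv2.convexHull(cs),4,True).reshape(-1,2)
qt=quad(T,(115,120),(200,200));qs=quad(S,(290,145),(350,180))
print(qt.tolist(),qs.tolist())
# order: low-(-y), high-(-y), high-(+y), low-(+y)
def at(q,ks): return [q[np.argmax(q@np.array(k))] for k in ks]
ot=at(qt,[(1,1.),(1,-1.),(-1,-1.),(-1,1)]);os_=at(qs,[(-1,.8),(.3,1),(1,-1),(-.5,-1)])
P=[]
for a,b in zip(ot,os_):
    p,e=tri(T,a,S,b);P.append(p);print(a,b,p.round(4),round(e,4))
P=np.array(P);print("edge lens",[np.linalg.norm(P[i]-P[i-1]).round(4) for i in range(4)],"ctr",P.mean(0))
q=lambda x,y:(260+x/5,150+(y-300)/5); r=lambda x,y:(190+(x-400)/5,180+(y-300)/5)
for n,a,b in(("k1",(168,478),(564,346)),("k2",(231,486),(514,374)),("k3",(296,500),(457,385))): print(n,tri(T,q(*a),S,r(*b)))
print("red in top",onz(T,(301.6,200.3),.15))
h=cv2.cvtColor(S["pixels"],cv2.COLOR_RGB2HSV);m=(cv2.inRange(h,(0,170,60),(8,255,255))|cv2.inRange(h,(172,170,60),(180,255,255)))
k=cv2.connectedComponentsWithStats(m);print([ (s.tolist(),c.round(1).tolist()) for s,c in zip(k[2],k[3]) if 15<s[4]<3000 and 180<c[0]<240])
E
python3 m2.py
```

```text
[[170, 140], [181, 177], [143, 186], [131, 150]] [[340, 153], [329, 168], [301, 171], [315, 156]]
[181 177] [301 171] [0.6029 0.1833 0.1546] 0.0023
[170 140] [329 168] [0.7016 0.2085 0.2091] 0.0099
[131 150] [340 153] [0.6713 0.3146 0.2072] 0.0004
[143 186] [315 156] [0.5765 0.2922 0.1548] 0.0018
edge lens [np.float64(0.1121), np.float64(0.1155), np.float64(0.1104), np.float64(0.1105)] ctr [0.63808626 0.249646   0.18145329]
k1 (array([ 0.55954054, -0.13743278,  0.22802164]), np.float64(0.005110857216704099))
k2 (array([ 0.55493887, -0.17289877,  0.22302542]), np.float64(0.003288098644597812))
k3 (array([ 0.54515062, -0.20789421,  0.22881158]), np.float64(0.0014635149370030864))
red in top [ 0.52846922 -0.16875962  0.15      ]
[([206, 199, 10, 16, 98], [210.3, 206.9])]
```

```bash
cat > plan.py <<'E'
import numpy as np,sys
from scipy.spatial.transform import Rotation as Ro
def frame(yaw,tilt=np.radians(30)):
    ex=np.array([np.cos(yaw),np.sin(yaw),0]);z=np.array([0,0,1.])
    x=np.cos(tilt)*ex+np.sin(tilt)*z; n=-np.sin(tilt)*ex+np.cos(tilt)*z
    return np.c_[x,np.cross(-n,x),-n]
def rot(q): return Ro.from_quat([q[1],q[2],q[3],q[0]]).as_matrix()
def plan(p0,R0,p1,R1,n=None):
    w=Ro.from_matrix(R0.T@R1).as_rotvec();d=R0.T@(np.array(p1)-p0)
    n=n or int(np.ceil(max(np.linalg.norm(w)/.115,np.linalg.norm(d)/.038,1)))
    A=sum(Ro.from_rotvec(w*k/n).as_matrix() for k in range(n))
    s=np.linalg.solve(A,d); print(n,"rows of",s.round(4),(w/n).round(4))
E
python3 - <<'E'
from cell import *
from plan import *
s=state();p=s["tool_pos"];R=rot(s["orientation"])
W=np.array([.36,-.25,.40]);plan(p,R,W,R)
B=np.array([.589,.240,.329]);plan(W,R,B,frame(np.radians(14)))
E
```

```text
11 rows of [ 0.024  -0.025  -0.0144] [0. 0. 0.]
15 rows of [ 0.0222 -0.0271  0.0104] [-0.0014  0.0349  0.0048]
```

Call:
servo_tool(
  series=[
    {"x":0.026,"y":-0.027,"z":-0.016},
    {"x":0.026,"y":-0.027,"z":-0.016},
    {"x":0.026,"y":-0.027,"z":-0.016},
    {"x":0.026,"y":-0.027,"z":-0.016},
    {"x":0.026,"y":-0.027,"z":-0.016},
    {"x":0.026,"y":-0.027,"z":-0.016},
    {"x":0.026,"y":-0.027,"z":-0.016},
    {"x":0.026,"y":-0.027,"z":-0.016},
    {"x":0.026,"y":-0.027,"z":-0.016},
    {"x":0.026,"y":-0.027,"z":-0.016},
  ],
)

```text
$.series[0]: bad value
```

Call:
servo_tool(
  series=[
    {"x":0.022,"y":-0.027,"z":0.01,"ry":0.035,"rz":0.005,"rx":-0.001},
    {"x":0.022,"y":-0.027,"z":0.01,"ry":0.035,"rz":0.005,"rx":-0.001},
    {"x":0.022,"y":-0.027,"z":0.01,"ry":0.035,"rz":0.005,"rx":-0.001},
    {"x":0.022,"y":-0.027,"z":0.01,"ry":0.035,"rz":0.005,"rx":-0.001},
    {"x":0.022,"y":-0.027,"z":0.01,"ry":0.035,"rz":0.005,"rx":-0.001},
    {"x":0.022,"y":-0.027,"z":0.01,"ry":0.035,"rz":0.005,"rx":-0.001},
    {"x":0.022,"y":-0.027,"z":0.01,"ry":0.035,"rz":0.005,"rx":-0.001},
    {"x":0.022,"y":-0.027,"z":0.01,"ry":0.035,"rz":0.005,"rx":-0.001},
    {"x":0.022,"y":-0.027,"z":0.01,"ry":0.035,"rz":0.005,"rx":-0.001},
    {"x":0.022,"y":-0.027,"z":0.01,"ry":0.035,"rz":0.005,"rx":-0.001},
  ],
)

```text
$.series[0]: bad value
```

```bash
python3 - <<'E'
from cell import *
from plan import *
s=state();p=s["tool_pos"];R=rot(s["orientation"]);print(s["clock"],p,s["joint_pos"].round(2))
plan(p,R,np.array([.589,.240,.329]),frame(np.radians(14)))
# refine slicer line from first pictures
import pickle
from h import *
T=pickle.load(open("c0.pkl","rb"))["top"]
g=cv2.cvtColor(T["pixels"],cv2.COLOR_RGB2GRAY).astype(float)
def blob(u,v,r,sgn):
    u,v=int(u),int(v);w=sgn*(g[v-r:v+r+1,u-r:u+r+1]);w=np.clip(w-np.percentile(w,60),0,None)
    y,x=np.mgrid[v-r:v+r+1,u-r:u+r+1];return (x*w).sum()/w.sum(),(y*w).sum()/w.sum()
b1=blob(170,200,3,-1);b2=blob(160,174,2,1);print(b1,b2)
n=-frame(np.radians(14))[:,2]
dh=onz(T,b1,.1085);ch=onplane(T,b2,np.array([.638,.2496,.1815]),n)
print("deck hole",dh,"carr hole",ch)
v=ch-.013*n-dh;print("slope vec",v,np.linalg.norm(v),"yaw",np.degrees(np.arctan2(v[1],v[0])))
a=onz(T,(115+140/4,145+196/4),.122);b=onz(T,(115+271/4,145+167/4),.122);e=a-b;print("slot yaw",np.degrees(np.arctan2(-e[0],e[1])),(a+b)/2)
E
```

```text
0.1 [ 0.19578497 -0.59305475  0.24097257] [-1.27  0.42  1.63 -0.    1.09 -0.02]
25 rows of [ 0.0248 -0.0276  0.0026] [-0.0008  0.0209  0.0029]
(np.float64(169.54172767203514), np.float64(199.8199121522694)) (np.float64(160.308), np.float64(174.386))
deck hole [0.54199912 0.22519358 0.1085    ] carr hole [0.60894999 0.24087614 0.16400768]
slope vec [0.07325779 0.01725505 0.04424935] 0.08730662046290706 yaw 13.253803748109606
slot yaw 11.832946790314026 [0.56877767 0.23217545 0.122     ]
```

Call:
servo_tool(
  series=[
    {"fingers":0.087,"x":0.026,"y":-0.027,"z":-0.016,"rx":0,"ry":0,"rz":0},
    {"fingers":0.087,"x":0.026,"y":-0.027,"z":-0.016,"rx":0,"ry":0,"rz":0},
    {"fingers":0.087,"x":0.026,"y":-0.027,"z":-0.016,"rx":0,"ry":0,"rz":0},
    {"fingers":0.087,"x":0.026,"y":-0.027,"z":-0.016,"rx":0,"ry":0,"rz":0},
    {"fingers":0.087,"x":0.026,"y":-0.027,"z":-0.016,"rx":0,"ry":0,"rz":0},
    {"fingers":0.087,"x":0.026,"y":-0.027,"z":-0.016,"rx":0,"ry":0,"rz":0},
    {"fingers":0.087,"x":0.026,"y":-0.027,"z":-0.016,"rx":0,"ry":0,"rz":0},
    {"fingers":0.087,"x":0.026,"y":-0.027,"z":-0.016,"rx":0,"ry":0,"rz":0},
    {"fingers":0.087,"x":0.026,"y":-0.027,"z":-0.016,"rx":0,"ry":0,"rz":0},
    {"fingers":0.087,"x":0.026,"y":-0.027,"z":-0.016,"rx":0,"ry":0,"rz":0},
  ],
)

```text
clock: 0.93
tool_pos: [0.3583, -0.2537, 0.4023]
orientation: [-0.0, 0.987, 0.159, -0.0]
wrist_force: [1.4, -0.0, -0.3]
opening: 0.0866
finger_force: 0.0
```

Call:
servo_tool(
  series=[
    {"fingers":0.087,"x":0.022,"y":-0.027,"z":0.01,"rx":-0.001,"ry":0.035,"rz":0.005},
    {"fingers":0.087,"x":0.022,"y":-0.027,"z":0.01,"rx":-0.001,"ry":0.035,"rz":0.005},
    {"fingers":0.087,"x":0.022,"y":-0.027,"z":0.01,"rx":-0.001,"ry":0.035,"rz":0.005},
    {"fingers":0.087,"x":0.022,"y":-0.027,"z":0.01,"rx":-0.001,"ry":0.035,"rz":0.005},
    {"fingers":0.087,"x":0.022,"y":-0.027,"z":0.01,"rx":-0.001,"ry":0.035,"rz":0.005},
    {"fingers":0.087,"x":0.022,"y":-0.027,"z":0.01,"rx":-0.001,"ry":0.035,"rz":0.005},
    {"fingers":0.087,"x":0.022,"y":-0.027,"z":0.01,"rx":-0.001,"ry":0.035,"rz":0.005},
    {"fingers":0.087,"x":0.022,"y":-0.027,"z":0.01,"rx":-0.001,"ry":0.035,"rz":0.005},
    {"fingers":0.087,"x":0.022,"y":-0.027,"z":0.01,"rx":-0.001,"ry":0.035,"rz":0.005},
    {"fingers":0.087,"x":0.022,"y":-0.027,"z":0.01,"rx":-0.001,"ry":0.035,"rz":0.005},
  ],
)

```text
clock: 1.77
tool_pos: [0.5012, 0.0718, 0.3368]
orientation: [-0.023, 0.976, 0.132, 0.173]
wrist_force: [1.0, 0.0, 0.3]
opening: 0.0874
finger_force: 0.0
```

```bash
python3 - <<'E'
from cell import *
from plan import *
s=state();p=s["tool_pos"];R=rot(s["orientation"]);print(s["clock"],p,s["joint_pos"].round(2))
F=frame(np.radians(13.5))
G=np.array([.633,.250,.251]);B=G-F[:,2]*.09;print(B)
plan(p,R,B,F)
E
```

```text
1.7667 [0.50115484 0.07181061 0.3367946 ] [ 0.08 -0.01  1.99  0.09  0.81  1.34]
[0.58924335 0.23949496 0.32894229]
5 rows of [ 0.0227 -0.028   0.0118] [-0.0027  0.0344  0.0059]
```

Call:
servo_tool(
  series=[
    {"fingers":0.087,"x":0.0227,"y":-0.028,"z":0.0118,"rx":-0.0027,"ry":0.0344,"rz":0.0059},
    {"fingers":0.087,"x":0.0227,"y":-0.028,"z":0.0118,"rx":-0.0027,"ry":0.0344,"rz":0.0059},
    {"fingers":0.087,"x":0.0227,"y":-0.028,"z":0.0118,"rx":-0.0027,"ry":0.0344,"rz":0.0059},
    {"fingers":0.087,"x":0.0227,"y":-0.028,"z":0.0118,"rx":-0.0027,"ry":0.0344,"rz":0.0059},
    {"fingers":0.087,"x":0.0227,"y":-0.028,"z":0.0118,"rx":-0.0027,"ry":0.0344,"rz":0.0059},
    {"fingers":0.087,"x":0,"y":0,"z":0,"rx":0,"ry":0,"rz":0},
    {"fingers":0.087,"x":0,"y":0,"z":0.03,"rx":0,"ry":0,"rz":0},
    {"fingers":0.087,"x":0,"y":0,"z":0.03,"rx":0,"ry":0,"rz":0},
    {"fingers":0.087,"x":0,"y":0,"z":0.03,"rx":0,"ry":0,"rz":0},
    {"fingers":0.087,"x":0,"y":0,"z":0,"rx":0,"ry":0,"rz":0},
  ],
)

```text
clock: 2.6
tool_pos: [0.6318, 0.2471, 0.2451]
orientation: [-0.029, 0.96, 0.114, 0.252]
wrist_force: [-1.7, -0.9, -0.8]
opening: 0.087
finger_force: 0.0
```

Call:
servo_tool(
  series=[
    {"fingers":0.0,"x":0,"y":0,"z":0,"rx":0,"ry":0,"rz":0},
    {"fingers":0.0,"x":0,"y":0,"z":0,"rx":0,"ry":0,"rz":0},
    {"fingers":0.0,"x":0,"y":0,"z":0,"rx":0,"ry":0,"rz":0},
    {"fingers":0.0,"x":0,"y":0,"z":0,"rx":0,"ry":0,"rz":0},
    {"fingers":0.0,"x":0,"y":0,"z":0,"rx":0,"ry":0,"rz":0},
    {"fingers":0.0,"x":0,"y":0,"z":0,"rx":0,"ry":0,"rz":0},
  ],
  newtons=15,
)

```text
clock: 3.1
tool_pos: [0.633, 0.2481, 0.2526]
orientation: [-0.03, 0.959, 0.114, 0.257]
wrist_force: [-0.0, 0.0, -0.7]
opening: 0.0508
finger_force: 0.0
```

```bash
python3 - <<'E'
from cell import *
from plan import *
import cv2
s=state();R=rot(s["orientation"]);print(s["clock"],s["tool_pos"],"F tool",(R.T@s["wrist_force"]).round(1),"M tool",(R.T@s["moment"]).round(2),s["opening"],s["finger_force"])
a=capture("top")["pixels"][110:230,100:260,::-1];b=capture("scene")["pixels"][90:210,250:410,::-1]
cv2.imwrite("pics/grip.png",cv2.resize(np.vstack([a,b]),None,fx=2.4,fy=2.4,interpolation=cv2.INTER_CUBIC))
E
```

```text
3.1 [0.63298822 0.24812961 0.25259187] F tool [-0.4 -0.   0.6] M tool [-0.01 -0.29  0.03] 0.05080273682984673 0.0
```

View pics/grip.png

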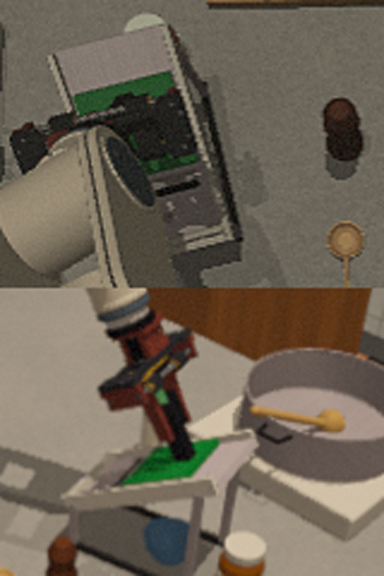

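The fingers straddle the black handle, which is at about (180,440) in the scene crop. They're still closing.

Call:
servo_tool(
  series=[
    {"fingers":0.0,"x":0,"y":0,"z":0,"rx":0,"ry":0,"rz":0},
    {"fingers":0.0,"x":0,"y":0,"z":0,"rx":0,"ry":0,"rz":0},
    {"fingers":0.0,"x":0,"y":0,"z":0,"rx":0,"ry":0,"rz":0},
    {"fingers":0.0,"x":0,"y":0,"z":0,"rx":0,"ry":0,"rz":0},
    {"fingers":0.0,"x":0,"y":0,"z":0,"rx":0,"ry":0,"rz":0},
    {"fingers":0.0,"x":0,"y":0,"z":0,"rx":0,"ry":0,"rz":0},
  ],
)

```text
clock: 3.7
tool_pos: [0.6331, 0.247, 0.2513]
orientation: [-0.029, 0.959, 0.114, 0.256]
wrist_force: [0.9, -6.8, 1.7]
opening: 0.0224
finger_force: 15.0
```

```bash
cat > st.py <<'E'
from cell import *
from plan import *
s=state();R=rot(s["orientation"]);print(s["clock"],s["tool_pos"].round(4),"F tool",(R.T@s["wrist_force"]).round(1),"M tool",(R.T@s["moment"]).round(2),s["opening"].__round__(4),s["finger_force"])
E
python3 st.py
```

```text
3.7 [0.6331 0.247  0.2513] F tool [ 0.2  6.9 -1.8] M tool [-0.56 -0.16 -0.16] 0.0224 15.012279599905014
```

Call:
servo_tool(
  series=[
    {"fingers":0.0,"x":0,"y":0.001,"z":0,"rx":0,"ry":0,"rz":0},
    {"fingers":0.0,"x":-0.01,"y":0,"z":0,"rx":0,"ry":0,"rz":0},
    {"fingers":0.0,"x":-0.01,"y":0,"z":0,"rx":0,"ry":0,"rz":0},
    {"fingers":0.0,"x":-0.01,"y":0,"z":0,"rx":0,"ry":0,"rz":0},
    {"fingers":0.0,"x":0,"y":0,"z":0,"rx":0,"ry":0,"rz":0},
  ],
)

```text
clock: 4.12
tool_pos: [0.6064, 0.2403, 0.2354]
orientation: [-0.03, 0.96, 0.114, 0.256]
wrist_force: [-3.3, -4.4, 1.1]
opening: 0.0224
finger_force: 15.0
```

```bash
python3 st.py
```

```text
4.1167 [0.6064 0.2403 0.2354] F tool [-3.2  3.5 -3.1] M tool [ 0.07 -0.64 -0.03] 0.0224 14.995408952236176
```

Call:
servo_tool(
  series=[
    {"fingers":0.0,"x":-0.01,"y":0.0005,"z":0,"rx":0,"ry":0,"rz":0},
    {"fingers":0.0,"x":-0.01,"y":0,"z":0,"rx":0,"ry":0,"rz":0},
    {"fingers":0.0,"x":-0.01,"y":0,"z":0,"rx":0,"ry":0,"rz":0},
    {"fingers":0.0,"x":-0.01,"y":0,"z":0,"rx":0,"ry":0,"rz":0},
    {"fingers":0.0,"x":-0.005,"y":0,"z":0,"rx":0,"ry":0,"rz":0},
    {"fingers":0.0,"x":0,"y":0,"z":0,"rx":0,"ry":0,"rz":0},
  ],
)

```text
clock: 4.62
tool_pos: [0.5692, 0.2311, 0.2132]
orientation: [-0.03, 0.96, 0.114, 0.256]
wrist_force: [-2.9, -2.1, -0.2]
opening: 0.0222
finger_force: 15.0
```

```bash
python3 st.py
```

```text
4.6167 [0.5692 0.2311 0.2132] F tool [-3.   1.4 -1.4] M tool [ 0.21 -0.5  -0.09] 0.0222 14.995123744010925
```

Call:
servo_tool(
  series=[
    {"fingers":0.0,"x":-0.004,"y":0,"z":0,"rx":0,"ry":0,"rz":0},
    {"fingers":0.0,"x":-0.004,"y":0,"z":0,"rx":0,"ry":0,"rz":0},
    {"fingers":0.0,"x":-0.004,"y":0,"z":0,"rx":0,"ry":0,"rz":0},
    {"fingers":0.0,"x":-0.002,"y":0,"z":0,"rx":0,"ry":0,"rz":0},
    {"fingers":0.0,"x":0,"y":0,"z":0,"rx":0,"ry":0,"rz":0},
  ],
)

```text
clock: 5.03
tool_pos: [0.5586, 0.2285, 0.207]
orientation: [-0.03, 0.959, 0.114, 0.257]
wrist_force: [2.4, -3.7, 0.1]
opening: 0.0222
finger_force: 15.0
```

```bash
python3 st.py
```

```text
5.0333 [0.5586 0.2285 0.207 ] F tool [1.3 4.2 0.7] M tool [-0.13 -0.14 -0.14] 0.0222 15.004489570856094
```

Call:
servo_tool(
  series=[
    {"fingers":0.0,"x":-0.002,"y":0,"z":0,"rx":0,"ry":0,"rz":0},
    {"fingers":0.0,"x":-0.002,"y":0.0004,"z":0,"rx":0,"ry":0,"rz":0},
    {"fingers":0.0,"x":0,"y":0,"z":0,"rx":0,"ry":0,"rz":0},
  ],
)

```text
clock: 5.28
tool_pos: [0.5582, 0.2284, 0.2069]
orientation: [-0.031, 0.959, 0.114, 0.259]
wrist_force: [13.8, -3.0, -3.2]
opening: 0.0222
finger_force: 15.0
```

```bash
python3 st.py
```

```text
5.2833 [0.5582 0.2284 0.2069] F tool [9.4 6.2 9.2] M tool [-0.42  1.01 -0.22] 0.0222 15.004938840866089
```

Call:
servo_tool(
  series=[
    {"fingers":0.0,"x":-0.002,"y":0,"z":0,"rx":0,"ry":0,"rz":0},
    {"fingers":0.0,"x":-0.001,"y":0,"z":0,"rx":0,"ry":0,"rz":0},
    {"fingers":0.0,"x":0,"y":0,"z":0,"rx":0,"ry":0,"rz":0},
  ],
)

```text
clock: 5.53
tool_pos: [0.5575, 0.2282, 0.2067]
orientation: [-0.031, 0.958, 0.114, 0.261]
wrist_force: [19.7, -2.6, -2.3]
opening: 0.0216
finger_force: 15.0
```

```bash
python3 st.py
```

```text
5.5333 [0.5575 0.2282 0.2067] F tool [14.8  7.1 11.4] M tool [-0.86  1.81 -0.21] 0.0216 15.012314468622208
```

Call:
servo_tool(
  series=[
    {"fingers":0.05,"x":0.003,"y":-0.001,"z":0,"rx":0,"ry":0,"rz":0},
    {"fingers":0.05,"x":0,"y":0,"z":0,"rx":0,"ry":0,"rz":0},
    {"fingers":0.05,"x":0,"y":0,"z":0,"rx":0,"ry":0,"rz":0},
    {"fingers":0.05,"x":0,"y":0,"z":0,"rx":0,"ry":0,"rz":0},
    {"fingers":0.05,"x":0,"y":0,"z":-0.03,"rx":0,"ry":0,"rz":0},
    {"fingers":0.05,"x":0,"y":0,"z":-0.04,"rx":0,"ry":0,"rz":0},
    {"fingers":0.05,"x":0,"y":0,"z":-0.04,"rx":0,"ry":0,"rz":0},
    {"fingers":0.05,"x":0,"y":0,"z":-0.04,"rx":0,"ry":0,"rz":0},
  ],
)

```text
clock: 6.2
tool_pos: [0.4803, 0.2107, 0.3352]
orientation: [-0.03, 0.96, 0.114, 0.255]
wrist_force: [-0.2, 1.0, 0.8]
opening: 0.0503
finger_force: 0.0
```

```bash
python3 - <<'E'
exec(open("st.py").read())
# pin: target yaw -11, pregrasp point well out along axis
F=frame(np.radians(-11))
c=np.array([.5455,-.1728,.127]);n=-F[:,2]
print("tcp grip",c+.032*n)
P=c+(.032+.16)*n;print(P);plan(s["tool_pos"],R,P,F)
E
```

```text
6.2 [0.4803 0.2107 0.3352] F tool [ 0.4 -1.  -0.6] M tool [-0.   -0.2   0.05] 0.0503 0.0
tcp grip [ 0.52979397 -0.16974706  0.15471281]
[ 0.45126379 -0.15448234  0.29327688]
10 rows of [-0.006   0.0366  0.0014] [-0.0213  0.0004  0.0371]
```

Call:
servo_tool(
  series=[
    {"fingers":0.05,"x":-0.006,"y":0.0366,"z":0.0014,"rx":-0.0213,"ry":0.0004,"rz":0.0371},
    {"fingers":0.05,"x":-0.006,"y":0.0366,"z":0.0014,"rx":-0.0213,"ry":0.0004,"rz":0.0371},
    {"fingers":0.05,"x":-0.006,"y":0.0366,"z":0.0014,"rx":-0.0213,"ry":0.0004,"rz":0.0371},
    {"fingers":0.05,"x":-0.006,"y":0.0366,"z":0.0014,"rx":-0.0213,"ry":0.0004,"rz":0.0371},
    {"fingers":0.05,"x":-0.006,"y":0.0366,"z":0.0014,"rx":-0.0213,"ry":0.0004,"rz":0.0371},
    {"fingers":0.05,"x":0,"y":0,"z":0,"rx":0,"ry":0,"rz":0},
  ],
)

```text
clock: 6.7
tool_pos: [0.4856, 0.0228, 0.3128]
orientation: [-0.001, 0.966, 0.008, 0.258]
wrist_force: [0.1, 0.1, 0.6]
opening: 0.05
finger_force: 0.0
```

```bash
python3 - <<'E'
exec(open("st.py").read())
import cv2,pickle
d={k:[capture(k) for _ in range(5)] for k in("top","scene")}
for k in d:
    c=d[k][0];c["pixels"]=np.mean([x["pixels"] for x in d[k]],0).astype(np.uint8);d[k]=c
pickle.dump(d,open("c1.pkl","wb"))
T,S=d["top"]["pixels"][:,:,::-1],d["scene"]["pixels"][:,:,::-1]
f=lambda I,x,y,w:cv2.resize(I[y:y+w*3//4,x:x+w],(400,300),interpolation=cv2.INTER_CUBIC)
cv2.imwrite("pics/mid.png",np.clip(1.6*np.vstack([np.hstack([f(T,115,145,100),f(S,270,125,100)]),np.hstack([f(T,260,150,80),f(S,190,180,80)])]).astype(float),0,255).astype(np.uint8))
E
```

```text
6.7 [0.4856 0.0228 0.3128] F tool [ 0.4 -0.1 -0.5] M tool [ 0.04 -0.23  0.01] 0.05 0.0
```

View pics/mid.png

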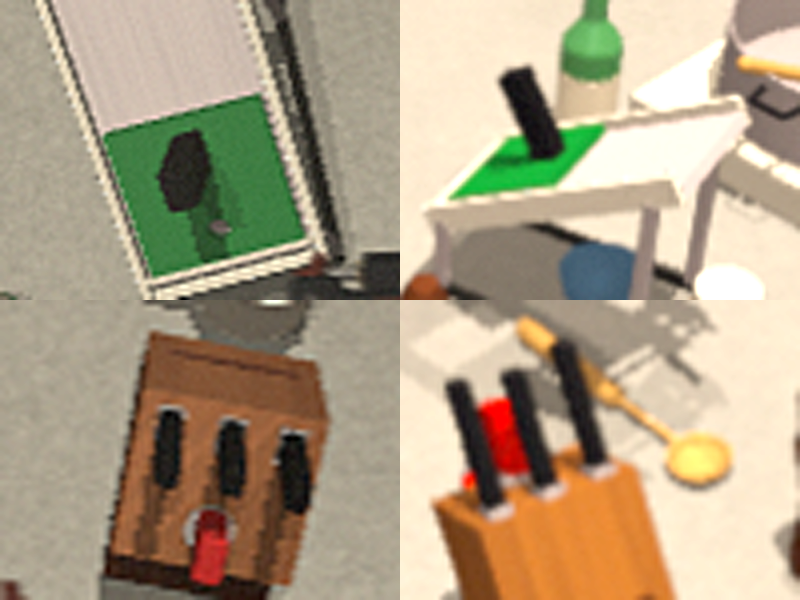

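The carriage is now against the lower stop, with its front edge touching the end rail and the blade slot covered. Its hole shows at crop (221,227), which is about top pixel (169.9,201.4). The pin is undisturbed, with its collar at crop (212,528), which is about top pixel (302,195.2).

```bash
cat > m3.py <<'E'
import pickle
from h import *
from plan import frame
d=pickle.load(open("c1.pkl","rb"));T,S=d["top"],d["scene"]
src=open("m2.py").read();exec(src[src.index("def quad"):src.index("qt=")])
qt=quad(T,(125,160),(200,220));qs=quad(S,(275,145),(350,180));print(qt.tolist(),qs.tolist())
at=lambda q,ks:[q[np.argmax(q@np.array(k))] for k in ks]
P=[]
for a,b in zip(at(qt,[(1,1.),(1,-1.),(-1,-1.),(-1,1)]),at(qs,[(-1,.8),(.3,1),(1,-1),(-.5,-1)])):
    p,e=tri(T,a,S,b);P.append(p);print(a,b,p.round(4),round(e,4))
P=np.array(P);print("ctr",P.mean(0).round(4))
F=frame(np.radians(13.9));n=-F[:,2]
for px in((169.9,201.4),(169.6,201.0)):
    h=onz(T,px,.1198);print("hole",h.round(4),"tool frame coords",(F.T@h).round(4))
g=P.mean(0)-.034*F[:,0];print("hole from plate ctr",g.round(4)); 
print("handle tcp seen",(F.T@np.array([.5585,.2285,.207])).round(4)," -> hole tool x should be -.065")
def red(c,lo,hi):
    h=cv2.cvtColor(c["pixels"],cv2.COLOR_RGB2HSV);m=cv2.inRange(h,(0,150,50),(9,255,255))|cv2.inRange(h,(170,150,50),(180,255,255))
    z=np.zeros_like(m);z[lo[1]:hi[1],lo[0]:hi[0]]=m[lo[1]:hi[1],lo[0]:hi[0]];return z
for c,lo,hi in((T,(290,185),(312,215)),(S,(203,195),(218,217))):
    m=red(c,lo,hi)
    for v in range(lo[1],hi[1]):
        x=np.flatnonzero(m[v]); 
        if len(x):print(v,x.min(),x.max(),end="; ")
    print()
E
python3 m3.py
```

```text
[[179, 169], [190, 204], [153, 213], [141, 179]] [[320, 156], [308, 171], [283, 174], [297, 159]]
[190 204] [283 174] [0.5297 0.1649 0.108 ] 0.0042
[179 169] [308 171] [0.6267 0.19   0.1637] 0.0077
[141 179] [320 156] [0.5962 0.2968 0.1628] 0.0008
[153 213] [297 159] [0.5024 0.2735 0.11  ] 0.0006
ctr [0.5637 0.2313 0.1361]
hole [0.5355 0.2214 0.1198] tool frame coords [ 0.5562 -0.0862  0.1828]
hole [0.5368 0.2223 0.1198] tool frame coords [ 0.5574 -0.0868  0.1835]
hole from plate ctr [0.5351 0.2242 0.1191]
handle tcp seen [ 0.6205 -0.0876  0.1193]  -> hole tool x should be -.065
192 301 303; 193 300 304; 194 300 304; 195 300 304; 196 299 304; 197 300 304; 198 299 305; 199 299 305; 200 299 305; 201 299 305; 202 298 305; 203 298 304; 204 298 304; 205 298 304; 206 299 303; 
199 211 211; 200 207 212; 201 206 212; 202 205 212; 203 206 212; 204 206 212; 205 206 213; 206 207 213; 207 207 213; 208 207 214; 209 208 214; 210 208 214; 211 208 215; 212 208 215; 213 209 215; 214 204 215; 215 203 204; 216 203 205;
```

```bash
python3 - <<'E'
exec(open("m3.py").read().split("src=")[0])
e,err=tri(T,(301.8,201.2),S,(209.5,201.3));print("end tri",e.round(4),err)
E1=onz(T,(301.8,201.2),.1738);C=onz(T,(302.0,195.2),.1305)
for px in((301.7,195.2),(302.0,195.2)): print("collar top",onz(T,px,.1305).round(4))
print("end",E1.round(4),"vec",(E1-C).round(4))
# block yaw: knife bases/tops in top view, row along y
q=lambda x,y:(260+(x+.5)/5-.5,150+(y-300+.5)/5-.5)
for a,b in(((168,418),(294,441)),((168,478),(296,502)),((150,333),(324,383))):
    A,B=onz(T,q(*a),.17),onz(T,q(*b),.17);v=A-B;print("yaw",np.degrees(np.arctan2(-v[0],v[1])).round(1),np.linalg.norm(v).round(4))
for y in(-10,-12):
  F=frame(np.radians(y));n=-F[:,2]
  print(y,"grip from end",(E1-.022*n).round(4),"from collar",(C+.028*n).round(4), "proj check end,collar px",proj(T,np.array([E1,E1-.05*n])).round(1).tolist())
E
```

```text
end tri [ 0.5232 -0.1665  0.1706] 0.0008539655777618452
collar top [ 0.5465 -0.1718  0.1305]
collar top [ 0.5465 -0.1727  0.1305]
end [ 0.5225 -0.1665  0.1738] vec [-0.024   0.0061  0.0433]
yaw -11.5 0.0737
yaw -11.7 0.0745
yaw -17.4 0.1048
-10 grip from end [ 0.5333 -0.1685  0.1547] from collar [ 0.5327 -0.1702  0.1547] proj check end,collar px [[301.8, 201.2], [301.4, 195.0]]
-12 grip from end [ 0.5333 -0.1688  0.1547] from collar [ 0.5328 -0.1698  0.1547] proj check end,collar px [[301.8, 201.2], [301.7, 195.0]]
```

```bash
python3 - <<'E'
exec(open("st.py").read())
F=frame(np.radians(-11.7));G=np.array([.533,-.1692,.1547]);P=G-.12*F[:,2];print(P)
plan(s["tool_pos"],R,P,F)
E
```

```text
7.2 [0.4871 0.028  0.314 ] F tool [-0.2 -0.3 -1.7] M tool [-0.   -0.23 -0.02] 0.05 0.0
[ 0.47424663 -0.15703276  0.25862305]
6 rows of [-0.0046  0.031   0.008 ] [-0.0189 -0.0001  0.0329]
```

Call:
servo_tool(
  series=[
    {"fingers":0.05,"x":-0.0046,"y":0.031,"z":0.008,"rx":-0.0189,"ry":0,"rz":0.0329},
    {"fingers":0.05,"x":-0.0046,"y":0.031,"z":0.008,"rx":-0.0189,"ry":0,"rz":0.0329},
    {"fingers":0.05,"x":-0.0046,"y":0.031,"z":0.008,"rx":-0.0189,"ry":0,"rz":0.0329},
    {"fingers":0.05,"x":-0.0046,"y":0.031,"z":0.008,"rx":-0.0189,"ry":0,"rz":0.0329},
    {"fingers":0.05,"x":-0.0046,"y":0.031,"z":0.008,"rx":-0.0189,"ry":0,"rz":0.0329},
    {"fingers":0.05,"x":-0.0046,"y":0.031,"z":0.008,"rx":-0.0189,"ry":0,"rz":0.0329},
    {"fingers":0.05,"x":0,"y":0,"z":0,"rx":0,"ry":0,"rz":0},
    {"fingers":0.05,"x":0,"y":0,"z":0,"rx":0,"ry":0,"rz":0},
    {"fingers":0.05,"x":0,"y":0,"z":0,"rx":0,"ry":0,"rz":0},
  ],
)

```text
clock: 7.95
tool_pos: [0.4738, -0.1577, 0.2587]
orientation: [0.026, 0.961, -0.099, 0.258]
wrist_force: [0.4, 0.1, 0.3]
opening: 0.0497
finger_force: 0.0
```

```bash
python3 - <<'E'
exec(open("st.py").read())
F=frame(np.radians(-11.7));G=np.array([.533,-.1692,.1547])
plan(s["tool_pos"],R,G-.12*F[:,2],F,1);plan(s["tool_pos"],R,G,F)
E
```

```text
7.95 [ 0.4738 -0.1577  0.2587] F tool [ 0.4 -0.2 -0.1] M tool [-0.01 -0.25 -0.  ] 0.0497 0.0
1 rows of [ 0.0002 -0.0007  0.0002] [ 0.0003 -0.0005 -0.0012]
4 rows of [ 0.     -0.0002  0.0301] [ 0.0001 -0.0001 -0.0003]
```

Call:
servo_tool(
  series=[
    {"fingers":0.05,"x":0,"y":-0.0007,"z":0.024,"rx":0,"ry":0,"rz":-0.001},
    {"fingers":0.05,"x":0,"y":0,"z":0.024,"rx":0,"ry":0,"rz":0},
    {"fingers":0.05,"x":0,"y":0,"z":0.024,"rx":0,"ry":0,"rz":0},
    {"fingers":0.05,"x":0,"y":0,"z":0.024,"rx":0,"ry":0,"rz":0},
    {"fingers":0.05,"x":0,"y":0,"z":0.024,"rx":0,"ry":0,"rz":0},
    {"fingers":0.05,"x":0,"y":0,"z":0,"rx":0,"ry":0,"rz":0},
    {"fingers":0.0,"x":0,"y":0,"z":0,"rx":0,"ry":0,"rz":0},
    {"fingers":0.0,"x":0,"y":0,"z":0,"rx":0,"ry":0,"rz":0},
    {"fingers":0.0,"x":0,"y":0,"z":0,"rx":0,"ry":0,"rz":0},
    {"fingers":0.0,"x":0,"y":0,"z":0,"rx":0,"ry":0,"rz":0},
  ],
  newtons=12,
)

```text
clock: 8.78
tool_pos: [0.5329, -0.1695, 0.1564]
orientation: [0.027, 0.96, -0.098, 0.259]
wrist_force: [-0.0, -1.0, 0.5]
opening: 0.0269
finger_force: 0.0
```

Call:
servo_tool(
  series=[
    {"fingers":0.0,"x":0,"y":0,"z":0,"rx":0,"ry":0,"rz":0},
    {"fingers":0.0,"x":0,"y":0,"z":0,"rx":0,"ry":0,"rz":0},
    {"fingers":0.0,"x":0,"y":0,"z":0,"rx":0,"ry":0,"rz":0},
    {"fingers":0.0,"x":0,"y":0,"z":0,"rx":0,"ry":0,"rz":0},
  ],
)

```text
clock: 9.12
tool_pos: [0.5328, -0.1698, 0.156]
orientation: [0.027, 0.961, -0.099, 0.259]
wrist_force: [-4.8, 2.2, 10.4]
opening: 0.018
finger_force: 12.0
```

```bash
python3 st.py
```

```text
9.1167 [ 0.5328 -0.1698  0.156 ] F tool [  0.8  -1.2 -11.6] M tool [ 0.16 -0.16 -0.05] 0.018 12.000526785850525
```

Call:
servo_tool(
  series=[
    {"fingers":0.0,"x":0,"y":0,"z":-0.002,"rx":0,"ry":0,"rz":0},
    {"fingers":0.0,"x":0,"y":0,"z":-0.008,"rx":0,"ry":0,"rz":0},
    {"fingers":0.0,"x":0,"y":0,"z":0,"rx":0,"ry":0,"rz":0},
  ],
  newtons=30,
)

```text
clock: 9.37
tool_pos: [0.5275, -0.1688, 0.1643]
orientation: [0.027, 0.961, -0.099, 0.258]
wrist_force: [0.1, -0.1, 0.2]
opening: 0.0178
finger_force: 30.0
```

```bash
python3 st.py
```

```text
9.3667 [ 0.5275 -0.1688  0.1643] F tool [ 0.2  0.1 -0.1] M tool [ 0.03 -0.27  0.04] 0.0178 29.99982386827469
```

Call:
servo_tool(
  series=[
    {"fingers":0.0,"x":0,"y":0,"z":-0.015,"rx":0,"ry":0,"rz":0},
    {"fingers":0.0,"x":0,"y":0,"z":-0.02,"rx":0,"ry":0,"rz":0},
    {"fingers":0.0,"x":0,"y":0,"z":-0.025,"rx":0,"ry":0,"rz":0},
    {"fingers":0.0,"x":0,"y":0,"z":-0.025,"rx":0,"ry":0,"rz":0},
    {"fingers":0.0,"x":0,"y":0,"z":-0.03,"rx":0,"ry":0,"rz":0},
    {"fingers":0.0,"x":0,"y":0,"z":-0.03,"rx":0,"ry":0,"rz":0},
    {"fingers":0.0,"x":0,"y":0,"z":0,"rx":0,"ry":0,"rz":0},
    {"fingers":0.0,"x":0,"y":0,"z":0,"rx":0,"ry":0,"rz":0},
  ],
)

```text
clock: 10.03
tool_pos: [0.457, -0.1541, 0.2904]
orientation: [0.027, 0.96, -0.099, 0.26]
wrist_force: [0.4, 0.7, -0.7]
opening: 0.0179
finger_force: 30.0
```

```bash
python3 - <<'E'
exec(open("st.py").read())
F=frame(np.radians(13.9));H=F@np.array([.556,-.0875,.1831]);print("hole",H.round(4))
P=F@np.array([.556,-.0875,.1831-.032-.060-.06]);print("hover",P)
plan(s["tool_pos"],R,P,F)
import cv2,pickle
c=[capture(k) for k in("top","scene")];pickle.dump(c,open("c2.pkl","wb"))
a,b=[x["pixels"][...,::-1] for x in c]
cv2.imwrite("pics/held.png",np.hstack([cv2.resize(a[130:250,240:360],(400,400)),cv2.resize(b[110:230,130:250],(400,400))]))
E
```

```text
10.0333 [ 0.457  -0.1541  0.2904] F tool [-0.1 -0.7  0.7] M tool [ 0.05 -0.34 -0.  ] 0.0179 29.999712109565735
hole [0.5353 0.2226 0.1194]
hover [0.4614845  0.20434547 0.25106661]
10 rows of [-0.0017 -0.0361  0.0035] [ 0.0226 -0.0004 -0.0387]
```

View pics/held.png

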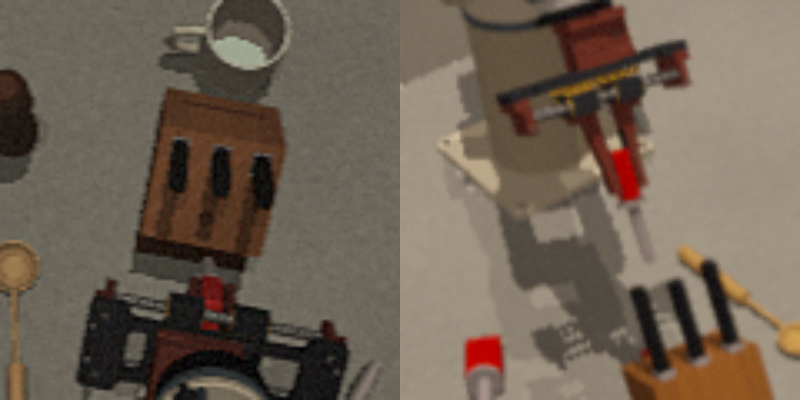

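The pin came out cleanly. It's held square, with the shaft pointing down to scene-crop (650,260), and the bore in the block is empty at crop (205,220). Next I'll carry it above the carriage hole.

Call:
servo_tool(
  series=[
    {"fingers":0.0,"x":-0.0017,"y":-0.0361,"z":0.0035,"rx":0.0226,"ry":-0.0004,"rz":-0.0387},
    {"fingers":0.0,"x":-0.0017,"y":-0.0361,"z":0.0035,"rx":0.0226,"ry":-0.0004,"rz":-0.0387},
    {"fingers":0.0,"x":-0.0017,"y":-0.0361,"z":0.0035,"rx":0.0226,"ry":-0.0004,"rz":-0.0387},
    {"fingers":0.0,"x":-0.0017,"y":-0.0361,"z":0.0035,"rx":0.0226,"ry":-0.0004,"rz":-0.0387},
    {"fingers":0.0,"x":-0.0017,"y":-0.0361,"z":0.0035,"rx":0.0226,"ry":-0.0004,"rz":-0.0387},
    {"fingers":0.0,"x":-0.0017,"y":-0.0361,"z":0.0035,"rx":0.0226,"ry":-0.0004,"rz":-0.0387},
    {"fingers":0.0,"x":-0.0017,"y":-0.0361,"z":0.0035,"rx":0.0226,"ry":-0.0004,"rz":-0.0387},
    {"fingers":0.0,"x":-0.0017,"y":-0.0361,"z":0.0035,"rx":0.0226,"ry":-0.0004,"rz":-0.0387},
    {"fingers":0.0,"x":-0.0017,"y":-0.0361,"z":0.0035,"rx":0.0226,"ry":-0.0004,"rz":-0.0387},
    {"fingers":0.0,"x":-0.0017,"y":-0.0361,"z":0.0035,"rx":0.0226,"ry":-0.0004,"rz":-0.0387},
  ],
)

```text
clock: 10.97
tool_pos: [0.4598, 0.2062, 0.248]
orientation: [-0.032, 0.959, 0.118, 0.254]
wrist_force: [0.7, -0.0, -0.8]
opening: 0.018
finger_force: 30.0
```

Call:
servo_tool(
  series=[
    {"fingers":0.0,"x":0,"y":0,"z":0,"rx":0,"ry":0,"rz":0},
    {"fingers":0.0,"x":0,"y":0,"z":0,"rx":0,"ry":0,"rz":0},
    {"fingers":0.0,"x":0,"y":0,"z":0,"rx":0,"ry":0,"rz":0},
    {"fingers":0.0,"x":0,"y":0,"z":0,"rx":0,"ry":0,"rz":0},
  ],
)

```text
clock: 11.3
tool_pos: [0.4605, 0.2032, 0.2494]
orientation: [-0.032, 0.96, 0.116, 0.254]
wrist_force: [-0.3, -0.3, -1.3]
opening: 0.0179
finger_force: 30.0
```

```bash
python3 - <<'E'
exec(open("st.py").read())
from h import *
import pickle
F=frame(np.radians(13.9))
P=F@np.array([.556,-.0875,.1831-.032-.060-.06]);plan(s["tool_pos"],R,P,F,1)
c=pickle.load(open("c2.pkl","rb"))[0];F2=frame(np.radians(-11.7))
b=onz(c,(301.2,195.65),.127);print("bore",b,"tool",(F2.T@b).round(4),"tcp at grasp",(F2.T@np.array([.5328,-.1698,.156])).round(4))
d={k:capture(k) for k in("top","scene")};pickle.dump(d,open("c3.pkl","wb"))
tip=s["tool_pos"]+R@[0,0,.09];H=F@np.array([.556,-.0875,.1831])
print("nominal tip px",proj(d["top"],tip).round(1),proj(d["scene"],tip).round(1),"hole px scene",proj(d["scene"],H).round(1))
f=lambda I,u,v:cv2.resize(I[v-30:v+30,u-40:u+40,::-1],(400,300),interpolation=cv2.INTER_CUBIC)
u,v=proj(d["scene"],tip)[0].round().astype(int);u2,v2=proj(d["top"],tip)[0].round().astype(int)
cv2.imwrite("pics/hover.png",np.clip(1.5*np.hstack([f(d["top"]["pixels"],u2,v2),f(d["scene"]["pixels"],u,v)]).astype(float),0,255).astype(np.uint8));print(u2,v2,u,v)
E
```

```text
11.3 [0.4605 0.2032 0.2494] F tool [-0.9  0.2  1. ] M tool [-0.04 -0.29  0.03] 0.0179 29.99966651201248
1 rows of [ 0.0019 -0.0009 -0.0008] [-0.0014  0.0048 -0.0019]
bore [ 0.54569454 -0.17064907  0.127     ] tool [0.5562 0.0564 0.1745] tcp at grasp [0.5597 0.0582 0.143 ]
nominal tip px [[168.1 209.9]] [[287.3 152.4]] hole px scene [[294.3 166.1]]
168 210 287 152
```

View pics/hover.png

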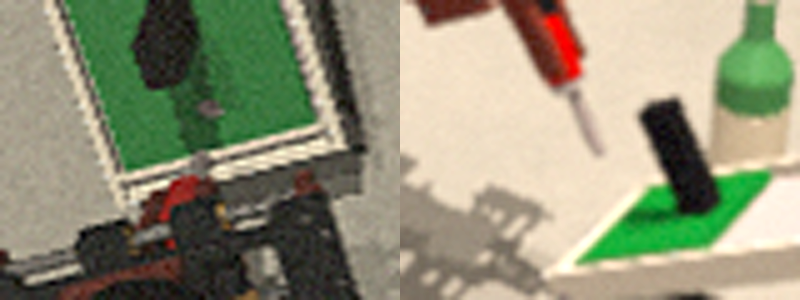

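The hover view shows the shaft tip at top pixel (168.2,210.6) and scene pixel (286.6,152.0). The carriage hole is ahead of it at about top pixel (169.5,201). I'll triangulate the tip and compare it with the hole.

```bash
python3 - <<'E'
exec(open("st.py").read())
from h import *
import pickle
d=pickle.load(open("c3.pkl","rb"));T,S=d["top"],d["scene"];F=frame(np.radians(13.9))
for a,b in(((168.2,210.6),(286.6,152.0)),((168.4,210.2),(286.8,152.3))):
    p,e=tri(T,a,S,b);print("tip",p.round(4),e.round(4),"in tool",(R.T@(p-s["tool_pos"])).round(4))
for px in((169.2,200.8),(169.6,201.2)): print("hole",(F.T@onz(T,px,.1194)).round(4))
# hole by colour: non-green pixels near it in mean picture c1 
c=pickle.load(open("c1.pkl","rb"))["top"]["pixels"][198:206,165:176].astype(int);print((c[...,1]-c[...,0]))
print(c[...,0])
E
```

```text
11.4 [0.4608 0.203  0.2501] F tool [-0.2  0.7 -0.4] M tool [ 0.02 -0.31 -0.03] 0.0181 29.999717473983765
tip [0.5015 0.2131 0.1723] 0.0007 in tool [-0.0023  0.0001  0.0883]
tip [0.5027 0.2127 0.1717] 0.0005 in tool [-0.0016  0.0007  0.0894]
hole [ 0.558  -0.0879  0.1843]
hole [ 0.5567 -0.087   0.1836]
[[ 25  20  16  17  18  22  36  34  35  32  34]
 [ 24  25  26  19  18  28  37  36  35  34  36]
 [ 23  26  16   0  -9  -5  11  35  35  33  35]
 [ 25  23   4 -10  -7  -5  -3  22  36  33  30]
 [ 24  21  11  -1  -9 -10  -7   5  38  43  42]
 [ 25  24  18  14  12   7  15  39  43  41  39]
 [ 26  24  23  23  19  17  32  44  41  39  40]
 [ 24  23  27  23  22  24  33  43  42  38  40]]
[[29 30 27 27 21 31 36 33 35 36 40]
 [31 31 23 24 21 25 37 33 34 33 38]
 [29 30 33 48 59 58 43 29 34 33 39]
 [30 27 44 66 60 60 54 37 33 36 36]
 [32 26 31 55 72 73 78 79 32 39 38]
 [29 27 22 26 42 51 41 31 37 39 39]
 [26 29 31 23 24 25 32 39 38 41 36]
 [31 29 26 34 31 24 31 40 36 39 41]]
```

```bash
python3 - <<'E'
exec(open("st.py").read())
F=frame(np.radians(13.9));print((F.T@s["tool_pos"]).round(4))
plan(s["tool_pos"],R,F@np.array([.5575,-.088,(F.T@s["tool_pos"])[2]]),F,1)
E
```

```text
11.4 [0.4608 0.203  0.2501] F tool [-0.2  0.7 -0.4] M tool [ 0.02 -0.31 -0.03] 0.0181 29.999717473983765
[ 0.5546 -0.0863  0.0315]
1 rows of [ 0.0028 -0.0017 -0.    ] [-0.0012  0.0036 -0.0026]
```

Call:
servo_tool(
  series=[
    {"fingers":0.0,"x":0.0028,"y":-0.0017,"z":0,"rx":-0.0012,"ry":0.0036,"rz":-0.0026},
    {"fingers":0.0,"x":0,"y":0,"z":0.02,"rx":0,"ry":0,"rz":0},
    {"fingers":0.0,"x":0,"y":0,"z":0.02,"rx":0,"ry":0,"rz":0},
    {"fingers":0.0,"x":0,"y":0,"z":0.01,"rx":0,"ry":0,"rz":0},
    {"fingers":0.0,"x":0,"y":0,"z":0,"rx":0,"ry":0,"rz":0},
    {"fingers":0.0,"x":0,"y":0,"z":0,"rx":0,"ry":0,"rz":0},
    {"fingers":0.0,"x":0,"y":0,"z":0,"rx":0,"ry":0,"rz":0},
  ],
)

```text
clock: 11.98
tool_pos: [0.4868, 0.2122, 0.209]
orientation: [-0.032, 0.959, 0.118, 0.257]
wrist_force: [0.6, -0.4, -1.4]
opening: 0.018
finger_force: 30.0
```

```bash
cat > ins.py <<'E'
exec(open("st.py").read())
F=frame(np.radians(13.9));print("slot coords",(F.T@s["tool_pos"]).round(4));plan(s["tool_pos"],R,F@np.array([.5575,-.088,(F.T@s["tool_pos"])[2]]),F,1)
E
python3 ins.py;python3 - <<'E'
from cell import *
from plan import *
from h import *
d=[capture(k) for k in("top","scene")]
f=lambda I,u,v:cv2.resize(I[v-30:v+30,u-40:u+40,::-1],(400,300),interpolation=cv2.INTER_CUBIC)
cv2.imwrite("pics/near.png",np.clip(1.6*np.hstack([f(d[0]["pixels"],170,202),f(d[1]["pixels"],294,160)]).astype(float),0,255).astype(np.uint8))
E
```

```text
11.9833 [0.4868 0.2122 0.209 ] F tool [-0.3  0.6  1.4] M tool [ 0.06 -0.29 -0.  ] 0.018 29.99953955411911
slot coords [ 0.5579 -0.0891  0.0808]
1 rows of [-0.0004  0.0011 -0.    ] [-0.0009 -0.001   0.0014]
```

View pics/near.png

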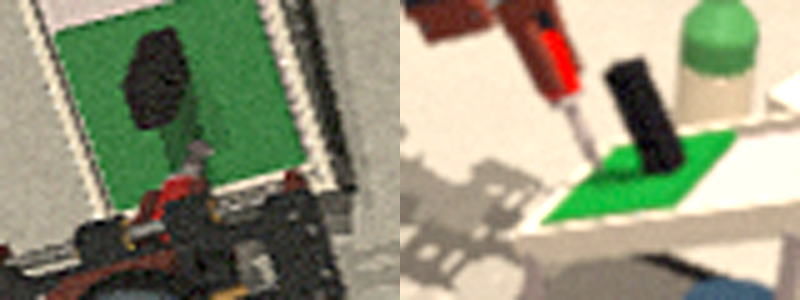

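The tip is right at the hole, at crop (200,152) in the top view and about 12 mm above the plate. I'll lower it gently and watch the force.

Call:
servo_tool(
  series=[
    {"fingers":0.0,"x":0,"y":0.001,"z":0.005,"rx":0,"ry":0,"rz":0},
    {"fingers":0.0,"x":0,"y":0,"z":0.005,"rx":0,"ry":0,"rz":0},
    {"fingers":0.0,"x":0,"y":0,"z":0.005,"rx":0,"ry":0,"rz":0},
    {"fingers":0.0,"x":0,"y":0,"z":0.003,"rx":0,"ry":0,"rz":0},
    {"fingers":0.0,"x":0,"y":0,"z":0,"rx":0,"ry":0,"rz":0},
  ],
)

```text
clock: 12.5
tool_pos: [0.4958, 0.2136, 0.1921]
orientation: [-0.032, 0.959, 0.118, 0.257]
wrist_force: [-0.1, -0.4, -1.0]
opening: 0.0181
finger_force: 30.0
```

```bash
python3 ins.py
```

```text
12.5 [0.4958 0.2136 0.1921] F tool [-0.6  0.4  0.8] M tool [ 0.02 -0.34  0.02] 0.0181 29.99977558851242
slot coords [ 0.5573 -0.0883  0.0999]
1 rows of [ 0.0001  0.0003 -0.    ] [-0.001   0.0004  0.002 ]
```

Call:
servo_tool(
  series=[
    {"fingers":0.0,"x":0,"y":0,"z":0.004,"rx":0,"ry":0,"rz":0},
    {"fingers":0.0,"x":0,"y":0,"z":0.004,"rx":0,"ry":0,"rz":0},
    {"fingers":0.0,"x":0,"y":0,"z":0,"rx":0,"ry":0,"rz":0},
  ],
)

```text
clock: 12.75
tool_pos: [0.4998, 0.2147, 0.1854]
orientation: [-0.032, 0.959, 0.118, 0.257]
wrist_force: [-0.4, 0.1, -1.7]
opening: 0.0182
finger_force: 30.0
```

```bash
python3 ins.py
```

```text
12.75 [0.4998 0.2147 0.1854] F tool [-1.2 -0.2  1.3] M tool [-0.   -0.33 -0.  ] 0.0182 29.999727308750153
slot coords [ 0.5575 -0.0883  0.1078]
1 rows of [-0.      0.0003 -0.    ] [-0.0011 -0.0001  0.002 ]
```

Call:
servo_tool(
  series=[
    {"fingers":0.0,"x":0,"y":0,"z":0.003,"rx":0,"ry":0,"rz":0},
    {"fingers":0.0,"x":0,"y":0,"z":0.003,"rx":0,"ry":0,"rz":0},
    {"fingers":0.0,"x":0,"y":0,"z":0,"rx":0,"ry":0,"rz":0},
  ],
)

```text
clock: 13.0
tool_pos: [0.5027, 0.2154, 0.1804]
orientation: [-0.032, 0.959, 0.118, 0.257]
wrist_force: [-0.5, 0.5, -1.4]
opening: 0.018
finger_force: 30.0
```

```bash
python3 ins.py
```

```text
13.0 [0.5027 0.2154 0.1804] F tool [-1.  -0.6  1.1] M tool [-0.02 -0.24  0.04] 0.018 29.999816715717316
slot coords [ 0.5576 -0.0883  0.1136]
1 rows of [-0.0001  0.0003 -0.    ] [-0.0011 -0.0003  0.0019]
```

Call:
servo_tool(
  series=[
    {"fingers":0.0,"x":0,"y":0,"z":0.004,"rx":0,"ry":0,"rz":0},
    {"fingers":0.0,"x":0,"y":0,"z":0.004,"rx":0,"ry":0,"rz":0},
    {"fingers":0.0,"x":0,"y":0,"z":0.004,"rx":0,"ry":0,"rz":0},
    {"fingers":0.0,"x":0,"y":0,"z":0,"rx":0,"ry":0,"rz":0},
  ],
)

```text
clock: 13.33
tool_pos: [0.5085, 0.2168, 0.1697]
orientation: [-0.032, 0.959, 0.118, 0.257]
wrist_force: [0.1, -0.4, -1.3]
opening: 0.0175
finger_force: 30.0
```

```bash
python3 ins.py
```

```text
13.3333 [0.5085 0.2168 0.1697] F tool [-0.7  0.4  1.1] M tool [-0.   -0.26 -0.04] 0.0175 29.999674558639526
slot coords [ 0.5575 -0.0883  0.1259]
1 rows of [ 0.      0.0003 -0.    ] [-0.001   0.      0.0019]
```

Call:
servo_tool(
  series=[
    {"fingers":0.0,"x":0,"y":0,"z":0.004,"rx":0,"ry":0,"rz":0},
    {"fingers":0.0,"x":0,"y":0,"z":0.004,"rx":0,"ry":0,"rz":0},
    {"fingers":0.0,"x":0,"y":0,"z":0.004,"rx":0,"ry":0,"rz":0},
    {"fingers":0.0,"x":0,"y":0,"z":0,"rx":0,"ry":0,"rz":0},
  ],
)

```text
clock: 13.67
tool_pos: [0.5144, 0.2183, 0.1594]
orientation: [-0.032, 0.959, 0.118, 0.257]
wrist_force: [0.2, -0.1, -2.2]
opening: 0.0178
finger_force: 30.0
```

```bash
python3 ins.py
```

```text
13.6667 [0.5144 0.2183 0.1594] F tool [-1.   0.2  2. ] M tool [ 0.01 -0.27  0.01] 0.0178 29.999828338623047
slot coords [ 0.5575 -0.0883  0.1379]
1 rows of [-0.      0.0003 -0.    ] [-0.0011 -0.0001  0.0019]
```

Going in freely, about 15 mm to go.

Call:
servo_tool(
  series=[
    {"fingers":0.0,"x":0,"y":0,"z":0.004,"rx":0,"ry":0,"rz":0},
    {"fingers":0.0,"x":0,"y":0,"z":0.004,"rx":0,"ry":0,"rz":0},
    {"fingers":0.0,"x":0,"y":0,"z":0.004,"rx":0,"ry":0,"rz":0},
    {"fingers":0.0,"x":0,"y":0,"z":0,"rx":0,"ry":0,"rz":0},
  ],
)

```text
clock: 14.0
tool_pos: [0.5203, 0.2198, 0.1494]
orientation: [-0.032, 0.959, 0.118, 0.257]
wrist_force: [-0.8, 0.1, -0.2]
opening: 0.0176
finger_force: 30.0
```

```bash
python3 ins.py
```

```text
14.0 [0.5203 0.2198 0.1494] F tool [-0.8 -0.3 -0.2] M tool [ 0.04 -0.3   0.04] 0.0176 29.99986231327057
slot coords [ 0.5578 -0.0884  0.1495]
1 rows of [-0.0003  0.0004 -0.    ] [-0.0012 -0.0008  0.002 ]
```

Call:
servo_tool(
  series=[
    {"fingers":0.0,"x":0,"y":0,"z":0.001,"rx":0,"ry":0,"rz":0},
    {"fingers":0.0,"x":0,"y":0,"z":0.001,"rx":0,"ry":0,"rz":0},
    {"fingers":0.0,"x":0,"y":0,"z":0,"rx":0,"ry":0,"rz":0},
  ],
)

```text
clock: 14.25
tool_pos: [0.5204, 0.2198, 0.1492]
orientation: [-0.032, 0.958, 0.118, 0.258]
wrist_force: [-14.3, -3.6, 21.6]
opening: 0.0178
finger_force: 30.0
```

```bash
python3 ins.py
```

```text
14.25 [0.5204 0.2198 0.1492] F tool [ -1.9   0.  -26.1] M tool [ 0.02 -0.78  0.01] 0.0178 30.00395178794861
slot coords [ 0.5578 -0.0884  0.1498]
1 rows of [-0.0003  0.0004 -0.    ] [-0.0012 -0.0021  0.0019]
```

Axial force has risen to 26 N with almost no side load, so the collar is seated. I'll release and back out.

Call:
servo_tool(
  series=[
    {"fingers":0.0,"x":0,"y":0,"z":-0.001,"rx":0,"ry":0,"rz":0},
    {"fingers":0.05,"x":0,"y":0,"z":0,"rx":0,"ry":0,"rz":0},
    {"fingers":0.05,"x":0,"y":0,"z":0,"rx":0,"ry":0,"rz":0},
    {"fingers":0.05,"x":0,"y":0,"z":0,"rx":0,"ry":0,"rz":0},
    {"fingers":0.05,"x":0,"y":0,"z":0,"rx":0,"ry":0,"rz":0},
    {"fingers":0.05,"x":0,"y":0,"z":0,"rx":0,"ry":0,"rz":0},
    {"fingers":0.05,"x":0,"y":0,"z":-0.03,"rx":0,"ry":0,"rz":0},
    {"fingers":0.05,"x":0,"y":0,"z":-0.04,"rx":0,"ry":0,"rz":0},
    {"fingers":0.05,"x":0,"y":0,"z":-0.04,"rx":0,"ry":0,"rz":0},
    {"fingers":0.05,"x":0,"y":0,"z":-0.04,"rx":0,"ry":0,"rz":0},
  ],
)

```text
clock: 15.08
tool_pos: [0.4464, 0.2014, 0.2791]
orientation: [-0.032, 0.959, 0.118, 0.256]
wrist_force: [0.2, 1.1, 0.5]
opening: 0.0501
finger_force: 0.0
```

Call:
servo_tool(
  series=[
    {"fingers":0.05,"x":0,"y":0.03,"z":-0.01,"rx":0,"ry":0,"rz":0},
    {"fingers":0.05,"x":0,"y":0.03,"z":-0.01,"rx":0,"ry":0,"rz":0},
    {"fingers":0.05,"x":0,"y":0.03,"z":-0.01,"rx":0,"ry":0,"rz":0},
    {"fingers":0.05,"x":0,"y":0.03,"z":0,"rx":0,"ry":0,"rz":0},
    {"fingers":0.05,"x":0,"y":0.03,"z":0,"rx":0,"ry":0,"rz":0},
    {"fingers":0.05,"x":0,"y":0.03,"z":0,"rx":0,"ry":0,"rz":0},
    {"fingers":0.05,"x":0,"y":0,"z":0,"rx":0,"ry":0,"rz":0},
    {"fingers":0.05,"x":0,"y":0,"z":0,"rx":0,"ry":0,"rz":0},
  ],
)

```text
clock: 15.75
tool_pos: [0.477, 0.0216, 0.3045]
orientation: [-0.031, 0.959, 0.116, 0.257]
wrist_force: [0.2, -0.4, 0.3]
opening: 0.0503
finger_force: 0.0
```

```bash
python3 - <<'E'
exec(open("st.py").read())
from h import *
d=[capture(k) for k in("top","scene")]
F=frame(np.radians(13.9));X=np.array([F@np.array([.556,-.088,.1831]),F@np.array([.556,-.088,.1831-.054])])
for c in d: print(proj(c,X).round(1).tolist())
f=lambda I,u,v:cv2.resize(I[v-30:v+30,u-40:u+40,::-1],(400,300),interpolation=cv2.INTER_CUBIC)
g=lambda I:cv2.resize(I[...,::-1],(400,300),interpolation=cv2.INTER_AREA)
p=[c["pixels"] for c in d]
cv2.imwrite("pics/done.png",np.clip(1.5*np.vstack([np.hstack([f(p[0],170,202),f(p[1],294,160)]),np.hstack([g(p[0]),g(p[1])])]).astype(float),0,255).astype(np.uint8))
E
```

```text
15.75 [0.477  0.0216 0.3045] F tool [ 0.2  0.4 -0.2] M tool [-0.   -0.26  0.01] 0.0503 0.0
[[169.3, 201.6], [167.6, 208.3]]
[[294.3, 166.0], [288.7, 153.8]]
```

View pics/done.png

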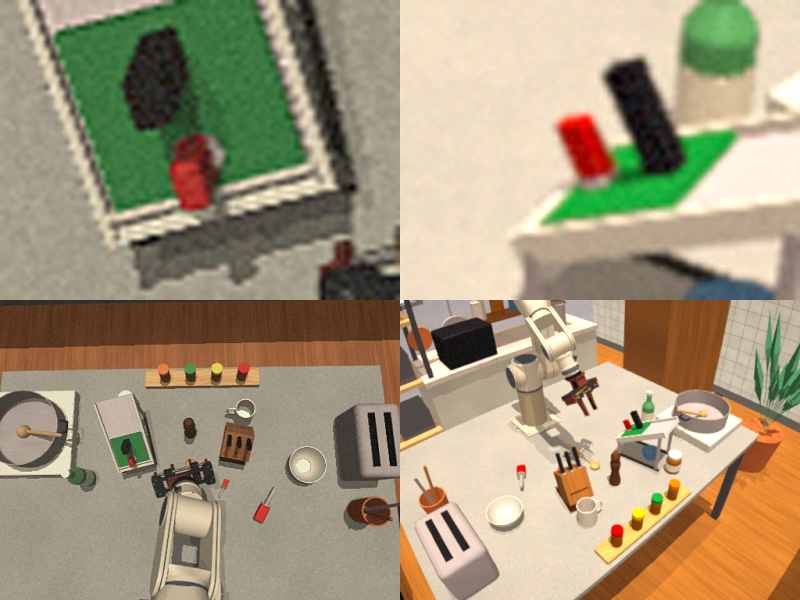

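The pin stands square in the carriage with its collar on the plate. Its handle end is at scene crop (577,122), against (573,119) expected for a flush collar. The carriage is still home, nothing else has moved, and the arm is clear.

```bash
python3 -c "
from cell import *
print(hand_in())"
```

```text
the job is handed in; nothing more can be done
None
```

The carriage is fully home against the lower stop, the lock pin from the knife block is through both holes with its collar flush, the gripper has let go and is clear, and the job was handed in after about 16 s of robot time.

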